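# Open the sample chamber and hold its cover up

## Task

Open the sample chamber and hold its cover up for a colleague: turn the nut on its right-hand side anticlockwise until the clamp dog has swung well off the cover, then, before touching the thumb slide, take the cover by the tongue at its front and tug it lightly upwards to learn whether the hidden catch has caught. If it has, let the cover down, push the black thumb slide fully to the left, away from the tongue, and take the tongue again; then raise the cover to about 60 degrees and finish with the gripper still holding it there by the tongue, for it falls shut when let go. Do not knock the vial over or push the loose flange beside the chamber about.

Things in the scene. Friction and masses are not known exactly. Their poses are not given: they have to be found in the camera images.
- chamber: Fixed white sample chamber, box 180 x 180 x 80 mm with a hinged grey cover on top (cover top 93 mm above the worktop). Origin: centre of its underside, on the worktop; x to its back (hinge side), y to its left, z up; the front, with the tongue, faces the robot. Placed anew each time, turned up to 0.2 rad. A spring catch hidden under a skirt at the front left may have caught or not: not visible.
- cover (a joint): Cover angle about the rear hinge, rad: 0 shut, grows as the front rises, stop at 1.42. Cover 206 x 190 x 10 mm, about 0.45 kg; falls shut from any angle if let go. Clamp dog and catch each keep it shut. With the dog off, a caught cover lifts only some 5 mm at the tongue (0.025 rad), then stops dead; an uncaught one comes up freely (about 3 N at the tongue).
- cover_tongue (a point): Grip point of the steel tongue sticking out 44 mm from the cover's front edge, right of its middle: 28 mm wide (take it by these sides from above, fingers closing along chamber y), 12 mm thick. The point is at half thickness, 20 mm from the tongue's front end; cover shut: at (-136, -40, 89) mm in the chamber's frame. It moves with the cover; the tongue may turn between the pads about chamber y.
- cover_hinge (a point): Point on the cover's hinge axis (parallel to chamber y), at (95, 0, 83) mm in the chamber's frame; the tongue point turns round this axis at a radius of 231 mm.
- clamp_dog (a joint): Angle of the clamp dog and its nut (one piece) about a vertical spindle beside the cover's right edge, rad. 0: the dog, an arm 38 x 13 mm, points to chamber +y over the cover and blocks it. Grows anticlockwise seen from above, swinging the dog to the front; off the cover from about 1.2; stop at 1.65. Stiff (0.12 N m), stays where left. Starts at 0 to 0.2.
- dog_nut (a point): Centre of the steel hexagon nut on the dog: 28 mm across flats, 22 mm high, this point 113 mm above the worktop, on the spindle at (-35, -117) mm in the chamber's frame. The dog's top lies right below the nut, 102 mm above the worktop. At joint 0 two flats face the chamber's +x and -x, the others follow every 60 degrees.
- thumb_slide (a joint): Travel of the thumb slide, m: 0 home (nearest the tongue; always starts there), grows to the chamber's left (+y), stop at 0.015. Takes 2 to 4 N, stays where left. It only pushes the hidden catch off: past about 0.012 the catch snaps clear and stays clear. Its position does not show whether the catch has caught.
- slide_grip (a point): Middle of the slide's black thumb piece, which stands up from the flat black catch case at the front left of the cover: 11 mm wide along y, 22 mm along x, 20 mm high (105 to 125 mm above the worktop, this point at 115; case top at 104). Slide home and cover shut: at (-86, 38) mm in the chamber's frame.
- vial: Bystander: sample vial with a screw cap, 25 mm across, 54 mm high, stands upright to the left of the chamber's front. Origin: centre of its underside.
- flange: Bystander: loose metal blank flange, a disc 55 mm across and 11 mm high, lies on the worktop right of the chamber's front.

How it is judged:
By the outcome, as a careful person would: the job done as asked, in the order asked, and still so for the second after the job is handed in, while the arm keeps its last pose, push and grip.
It also fails if it takes over 61 s, if anything falls off the work surface, if the arm or the gripper's body presses on something with over 40 N, if the wrist force passes 120 N, or if a joint passes its speed limit or range.

## Robot

A 6-joint arm with a two-finger parallel gripper is mounted at the origin on a cart in front of the work surface, level with it; the furniture and walls round the work are solid. World frame = base frame: x ahead of the robot, y to its left, z up, the work surface at z = 0. Lengths are in m, angles in rad, forces in N, time in s.
With the tool pointing down it reaches from about 0.35 to 0.975 m from the base axis. Payload 17.4 kg.
Tool frame: the origin (TCP) lies between the finger pads, 19 mm behind the fingertips; this is the grasp point; z points along the fingers, y is the line along which they close (so a half turn about z gives the same grasp; the last joint's range is limited). The gripper opens to 85 mm and grips with 20 to 120 N. Pads are 22 mm wide; open, the fingers measure 114 mm over their backs; the gripper's body (76 mm by 85 mm) begins 54 mm behind the grasp point. The pads swing forward as they close: fully open they stand 13 mm farther back than shut.
Start: joints at [-1.33, 0.116, 1.442, -0, 1.584, -0.038], TCP at [0.186, -0.649, 0.25] pointing down, gripper open.
Joint ranges: [-2.83, 2.83], [-0.83, 2.19], [0.07, 2.5], [-1.14, 4.28], [0.01, 3], [-2.97, 2.97]. Speed limits (rad/s): [1.89, 1.89, 2.22, 3.14, 3.14, 3.14].

## Interface

Orientations are given as a unit quaternion [x, y, z, w].
In Python, from plant import arm gives the robot as it stands. The module is installed in compiled form; this text tells all that it offers.
- The arm moves only by the tool move_arm, never from a script. Its argument "deltas" is text: rows parted by semicolons, each of 4 numbers parted by spaces: the shift along the world's x, y, z in units of 40 cm (1.0 is 40 cm), then the turn about the world's z in units of 360 degrees (1.0 is 360 degrees). A call has 1 to 10 rows; each row shifts and turns the commanded pose from where the row before left it; what a row does not reach is not made up. A row lasts 1/8 s, in which the tool goes at most 62.5 mm and 10.7 degrees, less where a joint would pass 70% of its speed; a pose out of reach is approached as far as the arm can. A call with a number of a shift or a turn outside -1 to 1 is refused whole. A call with a gripper value outside its range is refused whole. "gripper" is the closure, from 0 (fully open) to 1 (shut), set as the call begins (left out, the last holds). The fingers move at their own pace and stop on an object; "grip_force" is the grip in N (left out, the last holds). Time passes only in rows, so rows that do not move let the fingers close. It gives the time, the measured TCP pose, the force, the opening and the grip force at its end, in the units of the state.
- arm.sense(): the state, without advancing time (a new reading comes with each control period).
- arm.snapshot(name): name is "scene" or "top"; returns a dict with "pixels" (420x560x3 uint8, red, green, blue), "range_z" (420x560 float32, m along the optical axis (not along the pixel's ray), 0 where there is no reading), "camera_matrix" (3x3 intrinsics, pixels), "k1" (the pictures are not rectified: a ray, as slopes to the right and down, at radius r is drawn at 1 + k1 r^2 times it, then the intrinsics apply), "rvec" (rotation vector, rad) and "tvec" (3), from world to camera coordinates, as OpenCV has them. Camera axes: x right, y down, z forward; pixel columns grow to the right and rows downward; lengths in m; the calibration is good to about 2 mm. A picture is of the moment at which its call begins.
- arm.finish_job(): hands the job in; it is judged then, once.
The state is a dict: "clock": time; "qpos": joint angles; "qd": joint speeds; "effort": joint torques, N m; "eef_pos": TCP position; "tool_rot": TCP orientation; "contact_force": force on the tool from outside, world axes, zero at the start; "wrist_torque": the same for the moment, N m; "width": finger opening in m; "finger_force": force on a finger pad.
Only numpy, scipy, OpenCV 4.12 (cv2) and the standard library are available. Lean on these libraries where they do the work, as an engineer would, in place of code of your own. Each camera call takes 0.05 s, during which the arm holds its last target. There are 200 camera calls.

## Working session

There is one attempt and no reset: what is moved stays moved. The work goes in short steps, Python scripts to look and compute and a tool call to move; the robot and the scene stay as the last step left them, time stands still between calls to the robot, and variables do not carry over. Pictures are saved under pics/ and viewed, at most 10 in all, crops included, and the job is handed in when it is done.

Besides the shell and the picture viewer there is one more tool, called after "Emit:" by a JSON object that holds its "fn" and its "kwargs". move_arm: Moves the arm, as the interface text tells. Shifts and turns lie within -1 to 1; 1 stands for 40 cm of shift or 360 degrees of turn. Its arguments: {"type":"object","properties":{"deltas":{"type":"string"},"gripper":{"type":"number"},"grip_force":{"type":"number"}},"required":["deltas"]}

```bash
mkdir -p pics; cat > h.py <<'E'
import numpy as np, cv2
from plant import arm
def snap(n,f=None):
    s=arm.snapshot(n)
    if f: cv2.imwrite('pics/'+f,s['pixels'][:,:,::-1])
    return s
def cloud(s):
    K=np.array(s['camera_matrix']);k1=s['k1'];R=cv2.Rodrigues(np.array(s['rvec'],float))[0];t=np.array(s['tvec'],float).ravel()
    z=s['range_z'];h,w=z.shape
    u,v=np.meshgrid(np.arange(w),np.arange(h))
    p=cv2.undistortPoints(np.stack([u,v],-1).reshape(-1,1,2).astype(float),K,np.array([k1,0,0,0,0.])).reshape(h,w,2)
    c=np.dstack([p*z[...,None],z])
    P=(c-t)@R
    P[z==0]=np.nan
    return P
E
cat > a.py <<'E'
from h import *
import sys
for n in ('top','scene'):
    s=snap(n,n+'0.png');P=cloud(s);np.save(n+'P.npy',P);np.save(n+'I.npy',s['pixels'])
    R=cv2.Rodrigues(np.array(s['rvec'],float))[0]
    print(n,'cam',-R.T@np.array(s['tvec']).ravel(),s['k1'],s['camera_matrix'][0][0])
print({k:np.round(v,3) for k,v in arm.sense().items()})
E
python3 a.py
```

```text
top cam [ 0.39423843 -0.18946744  0.96980454] 0.015037506061271216 440.304666497376
scene cam [0.23492026 0.34500509 0.79056651] -0.06633521186823603 428.18577729713
{'clock': np.float64(0.1), 'qpos': array([-1.33 ,  0.116,  1.442, -0.   ,  1.584, -0.038]), 'qd': array([-0.001, -0.   , -0.001, -0.002,  0.001,  0.001]), 'effort': array([ 2.0000e-03, -7.3366e+01, -6.3379e+01, -0.0000e+00,  5.0000e-03,
        0.0000e+00]), 'eef_pos': array([ 0.186, -0.649,  0.249]), 'tool_rot': array([ 0.99 ,  0.139, -0.   , -0.001]), 'contact_force': array([-0.168,  0.308,  0.331]), 'wrist_torque': array([ 0.019, -0.028,  0.018]), 'finger_force': np.float64(0.0), 'width': np.float64(0.085)}
```

View pics/top0.png

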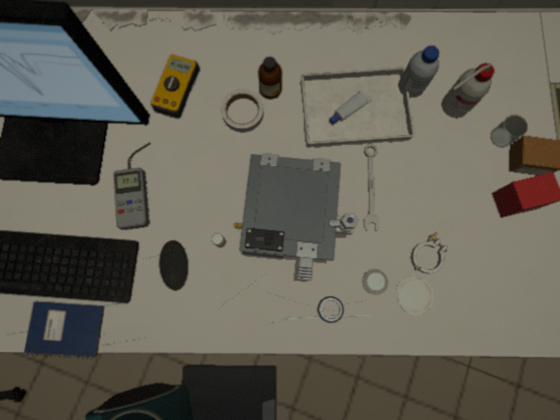

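View pics/scene0.png

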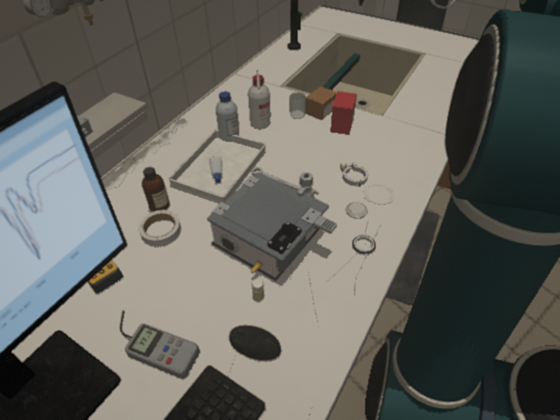

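The top view shows the cover with corners near (250,155), (341,160), (335,259) and (242,256). The tongue is at (306,268), the nut at (348,221), the slide case at (264,238), the vial at (218,240) and the flange at (375,281). The scene view agrees, and the dog lies over the cover.

```bash
cat > b.py <<'E'
from h import *
P=np.load('topP.npy')
def reg(u0,u1,v0,v1,z0,z1):
    m=np.zeros(P.shape[:2],bool);m[v0:v1,u0:u1]=1
    with np.errstate(invalid='ignore'): return m&(P[...,2]>z0)&(P[...,2]<z1)
m=reg(225,365,140,300,.085,.099).astype(np.uint8)
m=cv2.morphologyEx(m,cv2.MORPH_OPEN,np.ones((25,25)))  # drop tongue, dog
q=P[m>0]; r=cv2.minAreaRect(q[:,:2].astype(np.float32)); print('cover rect',r,q[:,2].mean())
b=cv2.boxPoints(r);print(b)
# yaw
e=[b[1]-b[0],b[2]-b[1]]
a=[np.arctan2(x[1],x[0]) for x in e]; yaw=min([(t+np.pi/4)%(np.pi/2)-np.pi/4 for t in a],key=abs);print('yaw',yaw)
t=P[reg(292,320,262,285,.075,.1)];rt=cv2.minAreaRect(t[:,:2].astype(np.float32));print('tongue',rt,t[:,2].mean())
n=P[reg(335,365,205,238,.117,.13)];print('nut',n.mean(0),len(n))
d=P[reg(322,365,205,238,.099,.108)];print('dog',d.mean(0),len(d), cv2.minAreaRect(d[:,:2].astype(np.float32)))
s=P[reg(242,292,225,255,.116,.13)];print('slide',s.mean(0),len(s),cv2.minAreaRect(s[:,:2].astype(np.float32)))
for nm,a in(('vial',(205,232,225,255,.03,.08)),('flange',(355,395,265,300,.006,.02))):
    x=P[reg(*a)];print(nm,x.mean(0),np.ptp(x,0))
C=np.array([r[0][0],r[0][1]]);R=np.array([[np.cos(yaw),-np.sin(yaw)],[np.sin(yaw),np.cos(yaw)]])
np.savez('f.npz',yaw=yaw,R=R)
for nm,p,w in(('t',t[:,:2].mean(0),(-136,-40)),('n',n[:,:2].mean(0),(-35,-117)),('s',s[:,:2].mean(0),(-86,38))):
    print(nm,'origin est',p-R@np.array(w)/1000)
print('cover centre',C)
E
python3 b.py
```

```text
cover rect ((0.0, 0.0), (0.0, 0.0), 0.0) nan
[[0. 0.]
 [0. 0.]
 [0. 0.]
 [0. 0.]]
yaw 0.0
tongue ((0.4614335298538208, -0.23945868015289307), (0.0277468953281641, 0.03543110564351082), 89.14810943603516) 0.09590405142187489
nut [ 0.55778866 -0.32501571  0.12554481] 180
dog [ 0.55437238 -0.30719077  0.10402885] 109 ((0.5556604862213135, -0.30923783779144287), (0.029122812673449516, 0.06802956759929657), 1.2272292375564575)
slide [ 0.52183654 -0.16714143  0.12531867] 63 ((0.5220906734466553, -0.16730038821697235), (0.022288767620921135, 0.00975589919835329), 0.059157636016607285)
vial [ 0.52895584 -0.05961386  0.05189485] [0.02180341 0.02336804 0.0275725 ]
flange [ 0.44735895 -0.39448036  0.01089291] [0.05505503 0.06292357 0.01088635]
t origin est [ 0.59772518 -0.19944836]
n origin est [ 0.59278866 -0.20801571]
s origin est [ 0.60783654 -0.20514143]
cover centre [0. 0.]b.py:8: RuntimeWarning: Mean of empty slice.
  q=P[m>0]; r=cv2.minAreaRect(q[:,:2].astype(np.float32)); print('cover rect',r,q[:,2].mean())
  ret = ret.dtype.type(ret / rcount)
```

```bash
cat > c.py <<'E'
from h import *
P=np.load('topP.npy')
with np.errstate(invalid='ignore'): m=((P[...,2]>.082)&(P[...,2]<.1005)).astype(np.uint8)
m[:140]=0;m[300:]=0;m[:,:225]=0;m[:,370:]=0
q=P[m>0];print(len(q),np.percentile(q[:,2],[5,50,95]))
e=[]
for v in range(170,208,2):   # left and right edges of the cover, row by row, away from dog
    i=np.where(m[v,225:370])[0]+225
    e.append((P[v,i[0],:2],P[v,i[-1],:2]))
e=np.array(e)
for k in (0,1):
    vx,vy,_,_=cv2.fitLine(e[:,k].astype(np.float32),cv2.DIST_HUBER,0,.01,.01).ravel();print('edge yaw',np.arctan(vy/vx))
# rigid fit of nut, slide and tongue sides
W=np.array([[.55779,-.32502],[.52184,-.16714]])
i=m[268:282,290:325];tp=P[268:282,290:325][i>0]
r=cv2.minAreaRect(tp[:,:2].astype(np.float32));print('tongue',r,tp[:,:2].min(0),tp[:,:2].max(0))
M=np.array([[-35,-117],[-86,38.]])/1000
d=W[1]-W[0];dm=M[1]-M[0];yaw=np.arctan2(d[1],d[0])-np.arctan2(dm[1],dm[0]);print('pt yaw',yaw,np.linalg.norm(d),np.linalg.norm(dm))
R=np.array([[np.cos(yaw),-np.sin(yaw)],[np.sin(yaw),np.cos(yaw)]])
O=(W-M@R.T).mean(0);print('O',O)
for n,p in(('tongue',(-136,-40)),('nut',(-35,-117)),('slide',(-86,38)),('hinge',(95,-40)),('tongue end',(-156,-40))): print(n,O+R@np.array(p)/1000)
print('tongue pts in chamber', ((tp[:,:2]-O)@R).min(0),((tp[:,:2]-O)@R).max(0))
with np.errstate(invalid='ignore'): a=((P[...,2]>.099)&(P[...,2]<.109));
a[:200]=0;a[240:]=0;a[:,:322]=0;a[:,370:]=0
D=(P[a][:,:2]-O)@R;D=D[D[:,1]>-.098];print('dog tip pts',D.mean(0),'angle',np.arctan2(-(D[:,0].mean()+.035),D[:,1].mean()+.117))
E
python3 c.py
```

```text
8727 [0.09187046 0.09520804 0.09825852]
edge yaw -0.0910627
edge yaw -0.09810092
tongue ((0.45540371537208557, -0.23936767876148224), (0.02350003458559513, 0.027891233563423157), 0.11731020361185074) [ 0.44366135 -0.25330495] [ 0.46718212 -0.22543077]
pt yaw -0.09398739465369177 0.16192126759632286 0.16317475294910055
O [ 0.60375502 -0.21243221]
tongue [ 0.4646013  -0.23949219]
nut [ 0.55792915 -0.3256311 ]
slide [ 0.52170085 -0.1665289 ]
hinge [ 0.69458177 -0.26117133]
tongue end [ 0.44468957 -0.23761521]
tongue pts in chamber [-0.15650581 -0.05423015] [-0.13214072 -0.0262186 ]
dog tip pts [-0.03869836 -0.08791029] angle 0.12645780508675047
```

Emit:
{"fn": "move_arm", "kwargs": {"deltas": "0.093 0.081 0 0.0044;0.093 0.081 0 0.0044;0.093 0.081 0 0.0044;0.093 0.081 0 0.0044;0.093 0.081 0 0.0044;0.093 0.081 0 0.0044;0.093 0.081 0 0.0044;0.093 0.081 0 0.0044;0.093 0.081 0 0.0044;0.093 0.081 0 0.0044", "gripper": 0, "grip_force": 60}}

```text
clock: 1.35
eef_pos: [0.5588, -0.3236, 0.2497]
tool_rot: [0.962, 0.275, -0.0, -0.0]
contact_force: [0.9, -1.3, -0.3]
width: 0.0853
finger_force: 0.0
```

Emit:
{"fn": "move_arm", "kwargs": {"deltas": "0 0 -0.1 0;0 0 -0.1 0;0 0 -0.08 0;0 0 0 0"}}

```text
clock: 1.85
eef_pos: [0.5567, -0.3243, 0.1353]
tool_rot: [0.962, 0.274, -0.002, -0.002]
contact_force: [-0.1, 0.6, 0.5]
width: 0.0856
finger_force: 0.0
```

Emit:
{"fn": "move_arm", "kwargs": {"deltas": "0.003 -0.003 -0.025 0;0 0 0 0"}}

```text
clock: 2.1
eef_pos: [0.5591, -0.3264, 0.1285]
tool_rot: [0.962, 0.274, 0.0, 0.0]
contact_force: [-0.2, -1.2, -0.6]
width: 0.085
finger_force: 0.0
```

Emit:
{"fn": "move_arm", "kwargs": {"deltas": "0 0 0 0;0 0 0 0;0 0 0 0;0 0 0 0;0 0 0 0;0 0 0 0", "gripper": 1}}

```text
clock: 2.85
eef_pos: [0.5591, -0.3262, 0.1286]
tool_rot: [0.962, 0.274, 0.0, 0.0]
contact_force: [-2.4, 1.2, 5.5]
width: 0.0268
finger_force: 59.7
```

Emit:
{"fn": "move_arm", "kwargs": {"deltas": "0 0 0 0.02;0 0 0 0.02;0 0 0 0.02;0 0 0 0.02;0 0 0 0.02;0 0 0 0"}}

```text
clock: 3.6
eef_pos: [0.5591, -0.3262, 0.1285]
tool_rot: [0.829, 0.559, 0.0, 0.0]
contact_force: [-2.2, 1.3, 5.3]
width: 0.0266
finger_force: 59.7
```

Emit:
{"fn": "move_arm", "kwargs": {"deltas": "0 0 0 0.02;0 0 0 0.02;0 0 0 0.02;0 0 0 0.02;0 0 0 0.02;0 0 0 0.02;0 0 0 0;0 0 0 0"}}

```text
clock: 4.6
eef_pos: [0.5591, -0.3262, 0.1285]
tool_rot: [0.566, 0.824, 0.0, 0.0]
contact_force: [-1.7, 0.9, 4.7]
width: 0.0268
finger_force: 59.7
```

```bash
python3 -c "
from h import *
s=snap('top');i=cv2.resize(s['pixels'][190:300,230:400],None,fx=4,fy=4,interpolation=2);cv2.imwrite('pics/nut1.png',i[:,:,::-1]);print(arm.sense()['wrist_torque'],arm.sense()['qpos'])"
```

```text
[0.13779151 0.14405576 0.10689528] [-5.67604956e-01  1.13568884e-01  1.64328782e+00  5.34809795e-05
  1.38391360e+00 -9.34451437e-01]
```

View pics/nut1.png

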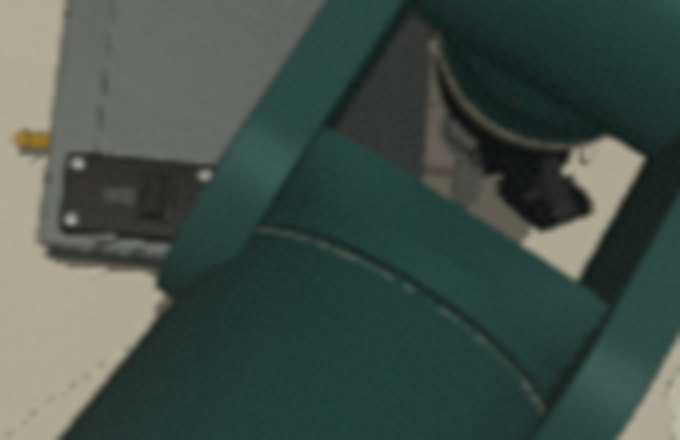

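The arm hides the nut, around (450,170) in the crop. I'll let go, rise and check the dog then.

Emit:
{"fn": "move_arm", "kwargs": {"deltas": "0 0 0 0;0 0 0 0;0 0 0 0;0 0 0 0", "gripper": 0}}

```text
clock: 5.15
eef_pos: [0.5589, -0.3261, 0.1279]
tool_rot: [0.566, 0.824, -0.0, -0.0]
contact_force: [1.1, 0.4, 0.6]
width: 0.0853
finger_force: 0.0
```

Emit:
{"fn": "move_arm", "kwargs": {"deltas": "0 0 0.1 0;0 0 0.12 0;-0.079 0.072 0 0.022;-0.079 0.072 0 0.022;-0.079 0.072 0 0.022;0 0 0 0.022;0 0 0 0.022;0 0 0 0.022;0 0 0 0.022;0 0 0 0.022"}}

```text
clock: 6.4
eef_pos: [0.4641, -0.2397, 0.216]
tool_rot: [0.047, 0.999, -0.0, 0.0]
contact_force: [-0.2, -0.3, 0.5]
width: 0.0854
finger_force: 0.0
```

```bash
python3 -c "
from h import *
s=snap('top');i=cv2.resize(s['pixels'][180:320,230:400],None,fx=4,fy=4,interpolation=2);cv2.imwrite('pics/nut2.png',i[:,:,::-1]);x=arm.sense();print(x['eef_pos'],x['tool_rot'],x['qpos'])"
```

```text
[ 0.46411995 -0.23971717  0.21601696] [ 4.33325757e-02  9.99060702e-01 -5.48468713e-06  2.45488612e-05] [-5.25601033e-01 -2.09954956e-01  1.81110524e+00  1.30581489e-05
  1.54039378e+00 -2.00970546e+00]
```

View pics/nut2.png

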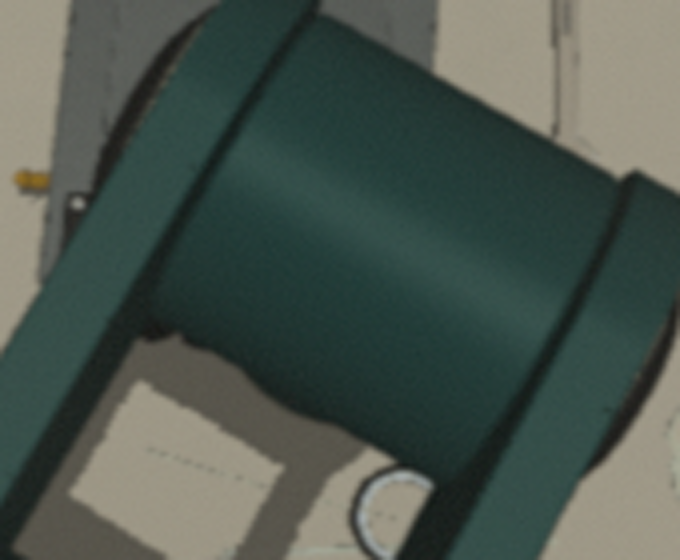

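The top view is still blocked by the wrist, so I'll use the scene camera.

```bash
python3 -c "
from h import *
s=snap('scene');i=cv2.resize(s['pixels'][150:290,190:360],None,fx=4,fy=4,interpolation=2);cv2.imwrite('pics/nut3.png',i[:,:,::-1])
P=cloud(s);O=np.array([.60376,-.21243]);a=-.094;R=np.array([[np.cos(a),-np.sin(a)],[np.sin(a),np.cos(a)]])
Q=P.copy();Q[...,:2]=(P[...,:2]-O)@R
with np.errstate(invalid='ignore'): m=(Q[...,2]>.098)&(Q[...,2]<.11)&(abs(Q[...,0]+.035)<.06)&(abs(Q[...,1]+.117)<.045)
q=Q[m];d=np.hypot(q[:,0]+.035,q[:,1]+.117);q=q[d>.022];print(len(q),q.mean(0),q[:,:2].min(0),q[:,:2].max(0))
print(np.argwhere(m).mean(0))"
```

```text
<string>:7: RuntimeWarning: Mean of empty slice.
  ret = um.true_divide(
Traceback (most recent call last):
ValueError: zero-size array to reduction operation minimum which has no identity
```

View pics/nut3.png

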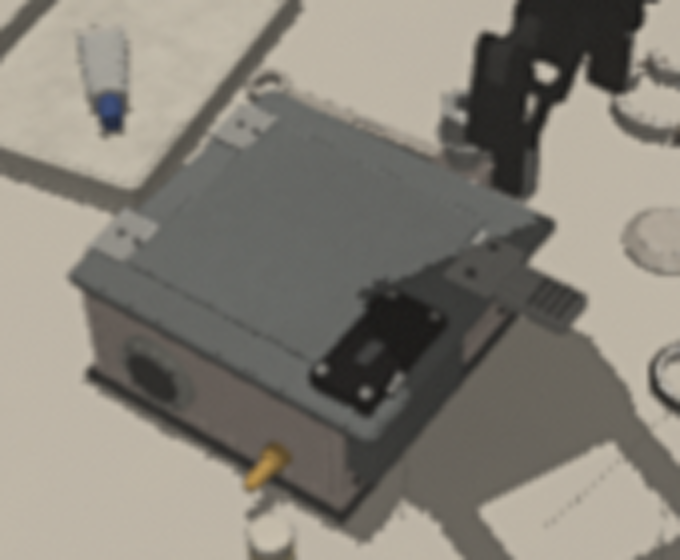

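The nut is at (455,130) in the crop and no dog lies over the cover any more. The grip didn't slip through 79°, so the dog stands at about 1.5 rad. Next I'll take the tongue.

Emit:
{"fn": "move_arm", "kwargs": {"deltas": "-0.006 0.001 -0.1 0;0 0 -0.1 0;0 0 -0.08 0;0 0 -0.025 0;0 0 0 0;0 0 0 0"}}

```text
clock: 7.25
eef_pos: [0.4623, -0.2397, 0.0955]
tool_rot: [0.049, 0.999, -0.0, 0.001]
contact_force: [0.1, 0.4, 0.5]
width: 0.0855
finger_force: 0.0
```

Emit:
{"fn": "move_arm", "kwargs": {"deltas": "0 0 0 0;0 0 0 0;0 0 0 0;0 0 0 0;0 0 0 0;0 0 0 0", "gripper": 1}}

```text
clock: 8.0
eef_pos: [0.4618, -0.2396, 0.0945]
tool_rot: [0.049, 0.999, -0.0, 0.0]
contact_force: [-2.7, -2.1, 5.4]
width: 0.0268
finger_force: 60.2
```

Emit:
{"fn": "move_arm", "kwargs": {"deltas": "0 0 0.005 0;0 0 0.005 0;0 0 0 0"}}

```text
clock: 8.38
eef_pos: [0.4618, -0.2396, 0.0978]
tool_rot: [0.049, 0.999, -0.0, 0.0]
contact_force: [3.2, -5.5, -4.2]
width: 0.0269
finger_force: 59.2
```

Emit:
{"fn": "move_arm", "kwargs": {"deltas": "0 0 0.004 0;0 0 0.004 0;0 0 0 0"}}

```text
clock: 8.75
eef_pos: [0.462, -0.2396, 0.1008]
tool_rot: [0.049, 0.999, -0.0, 0.0]
contact_force: [7.0, -6.9, -5.7]
width: 0.0267
finger_force: 59.6
```

Emit:
{"fn": "move_arm", "kwargs": {"deltas": "0 0 0.005 0;0 0 0.005 0;0 0 0 0"}}

```text
clock: 9.12
eef_pos: [0.4619, -0.2394, 0.1023]
tool_rot: [0.049, 0.999, -0.0, 0.0]
contact_force: [20.7, -14.8, -34.4]
width: 0.0263
finger_force: 62.9
```

It stops dead at about 34 N, so the catch has caught. I'll let the cover down.

Emit:
{"fn": "move_arm", "kwargs": {"deltas": "0 0 -0.01 0;0 0 -0.01 0;0 0 -0.008 0;0 0 0 0;0 0 0 0"}}

```text
clock: 9.75
eef_pos: [0.4617, -0.2396, 0.0946]
tool_rot: [0.049, 0.999, -0.0, 0.0]
contact_force: [-4.5, -2.5, 7.8]
width: 0.0264
finger_force: 68.1
```

Emit:
{"fn": "move_arm", "kwargs": {"deltas": "0 0 0 0;0 0 0 0;0 0 0 0;0 0 0 0", "gripper": 0}}

```text
clock: 10.25
eef_pos: [0.4618, -0.2392, 0.0939]
tool_rot: [0.049, 0.999, 0.0, -0.0]
contact_force: [0.3, 0.2, 0.5]
width: 0.0852
finger_force: 0.0
```

Emit:
{"fn": "move_arm", "kwargs": {"deltas": "0 0 0.1 0;0 0 0.1 0;0 0 0 0"}}

```text
clock: 10.62
eef_pos: [0.4627, -0.2399, 0.1772]
tool_rot: [0.049, 0.999, -0.001, 0.002]
contact_force: [0.1, 0.3, -0.3]
width: 0.0852
finger_force: 0.0
```

Emit:
{"fn": "move_arm", "kwargs": {"deltas": "0.074 0.092 0 0;0.074 0.092 0 0;0 0 0 0"}}

```text
clock: 11.0
eef_pos: [0.5219, -0.1637, 0.1727]
tool_rot: [0.048, 0.999, 0.0, -0.001]
contact_force: [-0.7, 0.5, -0.0]
width: 0.0854
finger_force: 0.0
```

Emit:
{"fn": "move_arm", "kwargs": {"deltas": "0 0 -0.06 0;0 0 -0.06 0;0 0 0 0;0 0 0 0"}}

```text
clock: 11.5
eef_pos: [0.521, -0.1661, 0.1267]
tool_rot: [0.049, 0.999, -0.0, 0.0]
contact_force: [-0.9, 0.2, -0.2]
width: 0.0855
finger_force: 0.0
```

Emit:
{"fn": "move_arm", "kwargs": {"deltas": "0 0 0 0;0 0 0 0;0 0 0 0;0 0 0 0;0 0 0 0;0 0 0 0;0 0 0 0", "gripper": 1, "grip_force": 30}}

```text
clock: 12.38
eef_pos: [0.521, -0.1658, 0.1262]
tool_rot: [0.049, 0.999, -0.0, 0.0]
contact_force: [-1.2, -0.4, 3.9]
width: 0.0104
finger_force: 34.2
```

Emit:
{"fn": "move_arm", "kwargs": {"deltas": "0.001 0.01 0 0;0.001 0.01 0 0;0.001 0.01 0 0;0.001 0.01 0 0;0 0 0 0;0 0 0 0"}}

```text
clock: 13.12
eef_pos: [0.5224, -0.1514, 0.1262]
tool_rot: [0.049, 0.999, -0.002, 0.0]
contact_force: [-3.7, -19.3, 3.4]
width: 0.01
finger_force: 34.2
```

Emit:
{"fn": "move_arm", "kwargs": {"deltas": "0 0 0 0;0 0 0 0;0 0 0 0;0 0 0 0", "gripper": 0}}

```text
clock: 13.62
eef_pos: [0.5226, -0.1496, 0.1259]
tool_rot: [0.049, 0.999, 0.0, -0.0]
contact_force: [0.3, -0.3, 0.2]
width: 0.0813
finger_force: 0.0
```

Emit:
{"fn": "move_arm", "kwargs": {"deltas": "0 0 0.06 0;0 0 0.07 0;-0.075 -0.11 0 0;-0.075 -0.11 0 0;0 0 0 0;0 0 0 0"}}

```text
clock: 14.38
eef_pos: [0.4627, -0.2376, 0.1781]
tool_rot: [0.049, 0.999, 0.0, 0.0]
contact_force: [0.7, -0.3, -0.3]
width: 0.0858
finger_force: 0.0
```

```bash
python3 -c "
from h import *
s=snap('scene');i=cv2.resize(s['pixels'][150:290,190:360],None,fx=4,fy=4,interpolation=2);cv2.imwrite('pics/slide.png',i[:,:,::-1]);x=arm.sense();print(x['eef_pos'])"
```

```text
[ 0.4629289  -0.23723325  0.17799042]
```

View pics/slide.png

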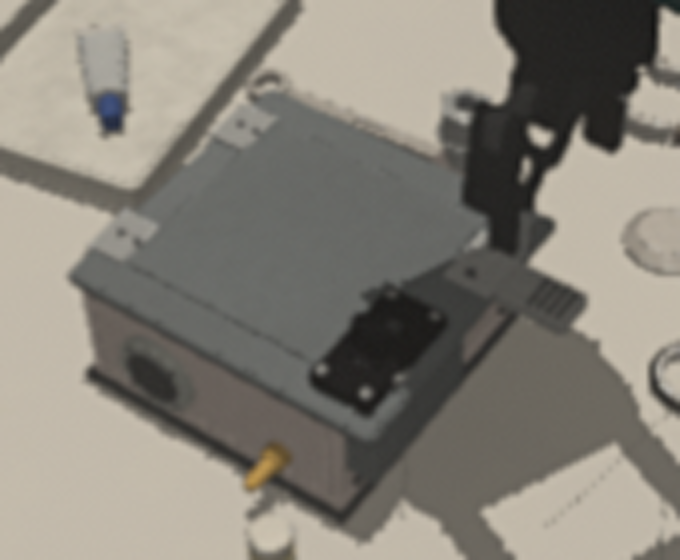

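The thumb piece has moved left over its slot mark, near (370,350), and the vial is still upright at (270,535). Back to the tongue.

Emit:
{"fn": "move_arm", "kwargs": {"deltas": "-0.003 -0.005 -0.09 0;0 0 -0.09 0;0 0 -0.028 0;0 0 0 0;0 0 0 0"}}

```text
clock: 15.05
eef_pos: [0.4621, -0.2398, 0.0963]
tool_rot: [0.049, 0.999, -0.0, 0.001]
contact_force: [1.3, -0.7, 0.2]
width: 0.0854
finger_force: 0.0
```

Emit:
{"fn": "move_arm", "kwargs": {"deltas": "0 0 0 0;0 0 0 0;0 0 0 0;0 0 0 0;0 0 0 0;0 0 0 0", "gripper": 1, "grip_force": 60}}

```text
clock: 15.8
eef_pos: [0.4614, -0.2397, 0.0952]
tool_rot: [0.049, 0.999, 0.0, 0.0]
contact_force: [-2.5, 2.1, 5.5]
width: 0.0269
finger_force: 60.7
```

```bash
python3 -c "
import numpy as np
# tongue grip point rel. to hinge: chamber (-139-95, z .089-.083), step 3 deg
a=-.094;p=np.array([-.234,.006]);th=np.radians(np.arange(0,61,3))
x=p[0]*np.cos(th)+p[1]*np.sin(th);z=-p[0]*np.sin(th)+p[1]*np.cos(th)
d=np.c_[np.diff(x)*np.cos(a),np.diff(x)*np.sin(a),np.diff(z)]/.4
print('; '.join('%.4f %.4f %.4f 0'%tuple(r) for r in d))
print((x[-1]-x[0])*np.array([np.cos(a),np.sin(a)]),z[-1]-z[0])"
```

```text
0.0016 -0.0001 0.0306 0; 0.0032 -0.0003 0.0305 0; 0.0048 -0.0004 0.0303 0; 0.0063 -0.0006 0.0300 0; 0.0079 -0.0007 0.0296 0; 0.0094 -0.0009 0.0291 0; 0.0109 -0.0010 0.0286 0; 0.0124 -0.0012 0.0280 0; 0.0138 -0.0013 0.0273 0; 0.0152 -0.0014 0.0265 0; 0.0166 -0.0016 0.0257 0; 0.0179 -0.0017 0.0248 0; 0.0192 -0.0018 0.0238 0; 0.0204 -0.0019 0.0228 0; 0.0216 -0.0020 0.0217 0; 0.0227 -0.0021 0.0205 0; 0.0237 -0.0022 0.0193 0; 0.0247 -0.0023 0.0180 0; 0.0256 -0.0024 0.0167 0; 0.0264 -0.0025 0.0153 0
[ 0.12165669 -0.01146953] 0.19964994448555864
```

Emit:
{"fn": "move_arm", "kwargs": {"deltas": "0.001 0 0.015 0;0.001 0 0.015 0;0.003 0 0.03 0;0 0 0 0"}}

```text
clock: 16.3
eef_pos: [0.4636, -0.2398, 0.1195]
tool_rot: [0.049, 0.999, -0.0, 0.0]
contact_force: [3.5, -0.8, -5.7]
width: 0.0264
finger_force: 59.5
```

Free now. Raising it along the arc.

Emit:
{"fn": "move_arm", "kwargs": {"deltas": "0.005 -0.0005 0.030 0;0.006 -0.0006 0.030 0;0.008 -0.0007 0.0295 0;0.0095 -0.0009 0.029 0;0.011 -0.001 0.0285 0;0.0125 -0.0012 0.028 0;0.014 -0.0013 0.0275 0;0 0 0 0"}}

```text
clock: 17.3
eef_pos: [0.4902, -0.2423, 0.2]
tool_rot: [0.049, 0.999, -0.0, 0.0]
contact_force: [4.7, -2.4, -7.9]
width: 0.0264
finger_force: 59.9
```

Emit:
{"fn": "move_arm", "kwargs": {"deltas": "0.015 -0.0014 0.0265 0;0.0165 -0.0016 0.0257 0;0.018 -0.0017 0.0248 0;0.019 -0.0018 0.024 0;0.0205 -0.0019 0.023 0;0 0 0 0"}}

```text
clock: 18.05
eef_pos: [0.526, -0.2457, 0.2493]
tool_rot: [0.049, 0.999, 0.0, -0.0]
contact_force: [4.7, -2.0, -9.7]
width: 0.0267
finger_force: 61.2
```

Emit:
{"fn": "move_arm", "kwargs": {"deltas": "0.0215 -0.002 0.0217 0;0.0225 -0.0021 0.0205 0;0.0237 -0.0022 0.0193 0;0.0247 -0.0023 0.018 0;0.0256 -0.0024 0.0167 0;0.0264 -0.0025 0.0153 0;0 0 0 0;0 0 0 0"}}

```text
clock: 19.05
eef_pos: [0.5833, -0.251, 0.2939]
tool_rot: [0.049, 0.999, 0.0, -0.0]
contact_force: [4.3, -2.7, -12.0]
width: 0.0262
finger_force: 60.4
```

```bash
python3 -c "
from h import *
s=snap('scene');i=cv2.resize(s['pixels'][90:310,170:410],None,fx=2.7,fy=2.7,interpolation=2);cv2.imwrite('pics/end.png',i[:,:,::-1])
P=cloud(s);O=np.array([.60376,-.21243]);a=-.094;R=np.array([[np.cos(a),-np.sin(a)],[np.sin(a),np.cos(a)]])
Q=P.copy();Q[...,:2]=(P[...,:2]-O)@R
x=arm.sense();t=(x['eef_pos'][:2]-O)@R;z=x['eef_pos'][2]-.006
print(x['eef_pos'],x['contact_force'],'angle',np.degrees(np.arctan2(z-.083,.095-t[0])+np.arctan2(-.006,.234)),np.hypot(z-.083,.095-t[0]))
with np.errstate(invalid='ignore'): m=(Q[...,2]>.12)&(Q[...,2]<.23)&(Q[...,1]>-.02)&(Q[...,1]<.09)&(abs(Q[...,0]-.04)<.1)
q=Q[m];print(len(q), 'underside slope', np.degrees(np.arctan(np.polyfit(q[:,2],q[:,0],1)[0])) if len(q)>9 else 0)
with np.errstate(invalid='ignore'): m=(Q[...,2]>.098)&(Q[...,2]<.108)&(abs(Q[...,0]+.06)<.025)&(abs(Q[...,1]+.117)<.03)
print('dog',len(Q[m]),Q[m].mean(0) if m.any() else 0)
"
```

```text
[ 0.58320069 -0.25099801  0.29384124] [  3.98821196  -1.71292981 -12.29095179] angle 59.89554418360948 0.23338813172937659
99 underside slope -31.88346149096491
dog 74 [-0.05400572 -0.11191361  0.10311956]
```

View pics/end.png

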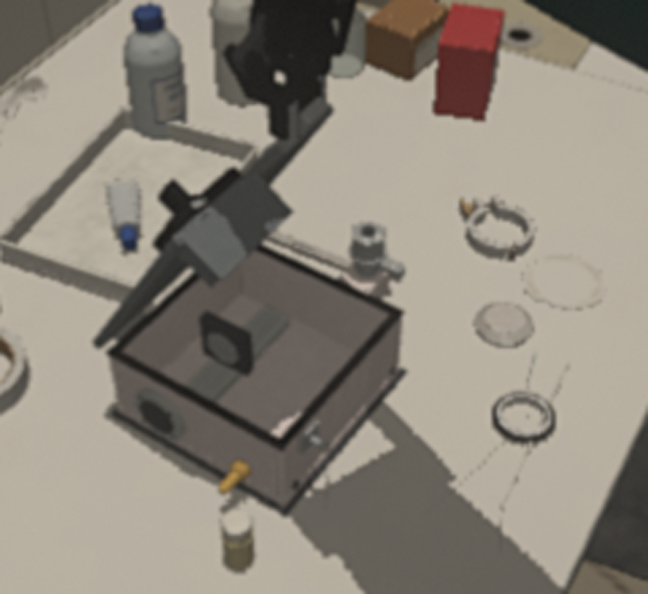

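The cover is held at about 60° by the tongue near (285,110), and the dog at (390,265) points to the front, off the cover. The vial at (238,540) stands upright and the flange at (504,325) is undisturbed.

```bash
python3 -c "
from plant import arm
print(arm.finish_job())"
```

```text
the job is handed in; nothing more can be done
None
```

The job is handed in: dog swung off at about 1.5 rad, light tug showed the catch had caught, cover let down, slide pushed fully left to its stop, and the cover now held by the tongue at about 60°, with vial and flange undisturbed.

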